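Get a glued stove tile ready for taping

ROBOT

A 6-joint arm with a two-finger parallel gripper is mounted at the origin on the work surface. World frame = base frame: x ahead of the robot, y to its left, z up, the work surface at z = 0. Lengths are in mm, angles in rad, forces in N, time in s.
With the tool pointing down it reaches from about 300 to 1000 mm from the base axis. Payload 5.1 kg.
Tool frame: the origin (TCP) lies at the very end of the fingers, on their centre line; the grasp point (between the pads) lies 19 mm behind it; z points along the fingers, y is the line along which they close (so a half turn about z gives the same grasp; the last joint's range is limited). The gripper opens to 95 mm and grips with 3 to 60 N. Pads are 20 mm wide; open, the fingers measure 119 mm over their backs; the gripper's body (75 mm by 180 mm) begins 59 mm behind the grasp point.
Start: joints at [1.185, 0.124, 1.65, -0, 1.367, -0.083], TCP at [193.847, 620.409, 214.656] pointing down, gripper open.
Joint ranges: [-2.61, 2.61], [-1.02, 2.33], [0.03, 2.71], [-1.35, 4.49], [0.32, 2.68], [-2.91, 2.91]. Speed limits (rad/s): [2.57, 2.57, 3.14, 3.14, 3.14, 3.14].

INTERFACE

Orientations are given as [roll, pitch, yaw] about the fixed x, y, z axes, in that order (R = Rz(yaw) Ry(pitch) Rx(roll)).
In Python, from plant import r gives the robot as it stands.
- The arm moves only by the tool apply_moves, never from a script. Its argument "plan" is one flat list of numbers, 7 for each row, row after row: the shift along the tool's x, y, z in cm, then the turn, a rotation vector about the tool's x, y, z in degrees, then the opening, from 0 (shut) to 1 (fully open). A call has 1 to 20 rows; each row is the pose to reach, as a shift and turn from the pose commanded when the call began, along the tool's axes at that moment; what a row does not reach only later rows make up. A row lasts 1/8 s, in which the tool goes at most 62.5 mm and 10.7 degrees, less where a joint would pass 70% of its speed; a pose out of reach is approached as far as the arm can. A call with a gripper value outside its range is refused whole. The fingers move at their own pace and stop on an object; "grip_force" is the grip in N (left out, the last holds). Time passes only in rows, so rows that repeat a pose let the fingers close. It gives the time, the measured TCP pose, the force, the opening and the grip force at its end, in the units of the state.
- r.read_state(): the state, without advancing time (a new reading comes with each control period).
- r.camera(name): name is "side" or "top"; returns the picture (420x560x3 uint8, red, green, blue); there is no depth.
- r.camera_params(name): a dict with "fx", "fy", "cx", "cy" (pixels), "R" (3x3) and "t" (3): a world point X has camera coordinates R X + t. Camera axes: x right, y down, z forward; pixel columns grow to the right and rows downward; lengths in mm; the calibration is good to about 2 mm. A picture is of the moment at which its call begins. camera_params takes no time and is no camera call.
- r.job_done(): hands the job in; it is judged then, once.
Trained networks look in the newest picture that a camera, given by its name, has taken for a name from the list of things; names that differ only in an ending like _2 or _b are one class to them, and where a whole thing is asked for, a point or a joint stands for the part that bears it (a point fixed in the world has none). Each returns a list of dicts, best first, with "conf" (0 to 1); they miss things now and then, are a little off and sometimes report something else, mostly with a low value. They report only what shows in the picture. A call takes as long as a camera call. They do not tell look-alikes from the thing itself.
- r.find_in(target, camera): "position" ([row, column] in pixels, amid what is visible of it).
- r.tip_of(target, camera): "position" ([row, column] in pixels: a listed point, or the origin of a listed thing).
The state is a dict: "time": time; "joint_pos": joint angles; "qd": joint speeds; "joint_efforts": joint torques, N m; "ee_pos": TCP position; "orientation": TCP orientation; "wrist_force": force on the tool from outside, world axes, zero at the start; "wrist_torque": the same for the moment, N m; "finger_gap": opening from 0.0 (shut) to 1.0 (fully open); "grip_force": force on a finger pad.
Only numpy, scipy, OpenCV 4.12 (cv2) and the standard library are available. Lean on these libraries where they do the work, as an engineer would, in place of code of your own. Each camera call takes 0.05 s, during which the arm holds its last target. There are 200 camera calls.

TASK

The green stove tile has just been glued and its back must be taped next. Slide the cream roll of tape up off its spindle and set it down flat on the green cutting mat, with the whole roll on the mat, and turn the tile round on its wooden easel so that it stands there again the right way up, fully on the ledge and leaning back on the uprights, with its plain clay back facing out and the green glaze against the uprights. Set both down gently, do not drop them, and leave the tape stand, the other two rolls and everything else where they are.

Things in the scene. Friction and masses are not known exactly. Their poses are not given: they have to be found in the camera images.
- tape_stand: Loose grey steel stand (1.6 kg): foot 245 x 80 x 14 mm, three upright spindles in a row along its x axis at x = -90, 0 and +90 mm, y = 0. Each is 18 mm thick, its tip 92 mm above the bench; a washer at its foot carries a roll 18 mm above the bench. Origin: centre of the foot's underside; z up.
- tape_cream: The roll to take: cream paper tape wound on a cardboard core, outside diameter 62 mm, bore 26 mm, 48 mm wide, about 140 g, rigid. It starts alone on one of the three spindles, axis upright; which spindle varies. Origin: centre of its lower face; z along its axis, so its top is at z = +48 mm.
- tape_blue: Another roll of the same size, dark blue, alone on another spindle. It stays. Origin: centre of its lower face.
- tape_brown: Another roll of the same size, brown, alone on another spindle. It stays. Origin: centre of its lower face.
- cutting_mat: Green cutting mat with pale grid lines, 210 mm along its x, 150 mm along its y, 3 mm thick, fixed to the bench and empty. Origin: centre of its underside, on the bench.
- easel: Wooden easel, fixed, on the right; it faces along its own -x, roughly to the middle of the bench; z up. Two uprights at y = -38 and +38 mm lean back 0.35 rad (tops towards +x) and reach 87 mm up the tile. At their foot, square to them, two ledge arms: the tile stands in the 26 mm between uprights and a lip 8 mm high. Rear legs reach x = +84 mm. Origin: on the bench, straight below the seat point.
- easel_seat (a point): Point on the easel where the front of the uprights meets the ledge, midway between the uprights, 24 mm above the easel's origin. Axes as the easel's (not tilted). A properly seated tile, before or after turning, has its centre 16 mm behind (+x) and 63 mm above this point.
- tile: Flat stove tile, 110 mm wide (its y), 130 mm tall (its z, up), 14 mm thick (its x), 380 g. Its -x face is glazed green with a 3 mm rosette in the middle, its +x face plain reddish clay. It starts on the easel, leaning flat on the uprights at 0.35 rad, glaze out (facing -x of the easel); its top 43 mm stand free above the uprights. Origin: centre of the slab.
- glue_bottle: Loose bystander: white glue bottle with red cap, 44 mm diameter, 95 mm tall, beyond the cutting mat. Origin: centre of its underside. Beyond it stand a banding wheel with a black bowl (145 mm high, x over 0.75 m), a brush jar and a coin tray, all fixed.
- sherd_red: Loose bystander: red pot sherd with a painted band, about 110 x 95 mm, up to 17 mm high, right edge of the bench. Origin: middle of its underside.
- sherd_buff: Loose bystander: buff pot sherd with a painted band, about 110 x 95 mm, up to 17 mm high, left edge of the bench. Origin: middle of its underside.
Things that resemble listed ones, but are neither listed nor needed, are in the scene too. What is shaped like the tile but blue or purple is not meant.

How it is judged:
By the outcome, as a careful person would: the job done as asked, in the order asked, and still so for the second after the job is handed in, with the robot touching nothing.
It also fails if it takes over 59 s, if anything falls off the work surface, if the arm or the gripper's body presses on something with over 40 N, if the wrist force passes 120 N, or if a joint passes its speed limit or range.

## Working session

There is one attempt and no reset: what is moved stays moved. The work goes in short steps, Python scripts to look and compute and a tool call to move; the robot and the scene stay as the last step left them, time stands still between calls to the robot, and variables do not carry over. Pictures are saved under pics/ and viewed, at most 10 in all, crops included, and the job is handed in when it is done.

Besides the shell and the picture viewer there is one more tool, called after "Request:" as a command line: name --argument value ..., lists and objects as JSON in quotes. apply_moves: Moves the arm, as the interface text tells. Its arguments: {"type":"object","properties":{"plan":{"type":"array"},"grip_force":{"type":"number"}},"required":["plan"]}

```bash
ls; mkdir -p pics; cat > h.py <<'E'
import numpy as np,cv2
from plant import r
def snap(n,f):
    im=r.camera(n); cv2.imwrite('pics/'+f,cv2.cvtColor(im,cv2.COLOR_RGB2BGR)); return im
def P(n):
    p=r.camera_params(n); return p,np.array(p['R']),np.array(p['t'])
def ray(n,rc):
    p,R,t=P(n); d=R.T@np.array([(rc[1]-p['cx'])/p['fx'],(rc[0]-p['cy'])/p['fy'],1]); return -R.T@t,d/np.linalg.norm(d)
def proj(n,X):
    p,R,t=P(n); c=R@np.array(X,float)+t; return [p['cy']+p['fy']*c[1]/c[2],p['cx']+p['fx']*c[0]/c[2]]
def onz(n,rc,z):
    o,d=ray(n,rc); return o+d*(z-o[2])/d[2]
def tri(a,b):
    A=np.zeros((3,3));v=np.zeros(3);L=[ray('side',a),ray('top',b)]
    for o,d in L:
        M=np.eye(3)-np.outer(d,d);A+=M;v+=M@o
    X=np.linalg.solve(A,v); return X,[float(np.linalg.norm((np.eye(3)-np.outer(d,d))@(X-o))) for o,d in L]
E
python3 - <<'E'
from h import *
np.set_printoptions(precision=1,suppress=True)
for n in('side','top'):
    snap(n,n+'0.png'); p,R,t=P(n); print(n,p['fx'],p['cx'],p['cy'],(-R.T@t),R)
    for k in 'tape_stand tape_cream tape_blue tape_brown cutting_mat easel easel_seat tile glue_bottle sherd_red sherd_buff'.split():
        print(k,[(np.round(x['position']).tolist(),round(x['conf'],2)) for x in r.tip_of(k,n)[:4]])
print(r.read_state())
E
```

```text
pics
side 418.5249512318298 285.7198034906552 210.8013017046003 [-109.4 -921.9  688.4] [[ 0.9 -0.5 -0. ]
 [-0.3 -0.4 -0.9]
 [ 0.4  0.8 -0.5]]
tape_stand [([205.0, 286.0], 0.74)]
tape_cream [([197.0, 308.0], 0.51), ([265.0, 382.0], 0.44)]
tape_blue [([200.0, 285.0], 0.85), ([275.0, 382.0], 0.26)]
tape_brown [([206.0, 256.0], 0.86)]
cutting_mat [([233.0, 319.0], 0.59)]
easel [([275.0, 381.0], 0.89)]
easel_seat [([265.0, 383.0], 0.89)]
tile [([245.0, 390.0], 0.95), ([342.0, 256.0], 0.8), ([280.0, 314.0], 0.77)]
glue_bottle [([220.0, 364.0], 0.87)]
sherd_red [([323.0, 413.0], 0.79), ([268.0, 382.0], 0.22)]
sherd_buff [([183.0, 250.0], 0.8), ([207.0, 287.0], 0.36)]
top 525.9914539949488 272.9638477656824 206.3427269602147 [ 293.    -7.3 1326.9] [[-0.  -1.  -0. ]
 [-1.   0.  -0.1]
 [ 0.1  0.  -1. ]]
tape_stand [([181.0, 195.0], 0.58)]
tape_cream [([142.0, 203.0], 0.62), ([210.0, 182.0], 0.3)]
tape_blue [([178.0, 193.0], 0.9)]
tape_brown [([212.0, 182.0], 0.85)]
cutting_mat [([172.0, 274.0], 0.77)]
easel [([164.0, 376.0], 0.7)]
easel_seat [([164.0, 380.0], 0.7), ([142.0, 206.0], 0.3)]
tile [([321.0, 410.0], 0.83), ([231.0, 354.0], 0.64), ([156.0, 389.0], 0.59), ([211.0, 181.0], 0.32)]
glue_bottle [([109.0, 281.0], 0.59), ([190.0, 108.0], 0.58), ([181.0, 196.0], 0.57), ([157.0, 389.0], 0.38)]
sherd_red [([190.0, 448.0], 0.58)]
sherd_buff [([189.0, 105.0], 0.82)]
{'time': 1.2, 'joint_pos': array([ 1.2,  0.1,  1.7,  0. ,  1.4, -0.1]), 'qd': array([ 0., -0.,  0.,  0., -0.,  0.]), 'joint_efforts': array([  0. , -41.8, -36. ,   0.1,   0. ,  -0. ]), 'ee_pos': array([193.9, 620.4, 214.7]), 'orientation': array([ 3.1, -0. ,  2.8]), 'wrist_force': array([ 0.1, -0.6, -0.8]), 'wrist_torque': array([ 0., -0., -0.]), 'grip_force': 0.0, 'finger_gap': 1.0031006983700999}
```

View pics/side0.png

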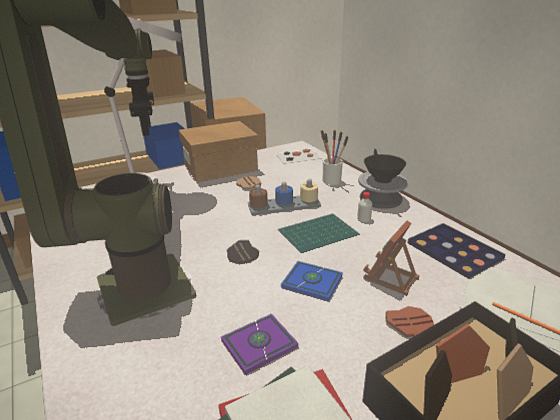

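View pics/top0.png

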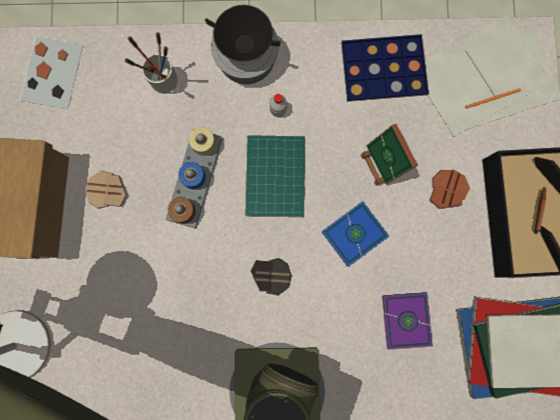

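Top: cream roll (140,201), blue (174,191), brown (209,181), mat (176,275), easel with the green tile (155,390). Tile candidates are green (155,390), blue lying flat (234,354) and purple (321,408); only the green one stands on the easel, so it is the one meant. Among the rolls, only (140,201) is cream. I'll confirm both in one enlarged crop.

```bash
python3 - <<'E'
from h import *
s=cv2.imread('pics/side0.png');t=cv2.imread('pics/top0.png')
k=dict(interpolation=cv2.INTER_CUBIC)
a=cv2.resize(t[110:180,345:435],(400,311),**k)   # scale 4.444
b=cv2.resize(t[120:235,155:235],(200,288),**k)   #2.5
b=cv2.resize(t[120:190,165:255],(400,311),**k)
c=cv2.resize(s[215:300,350:450],(400,340),**k)[:288]  #4
d=cv2.resize(s[170:242,240:340],(400,288),**k)
cv2.imwrite('pics/c1.png',np.vstack([np.hstack([a,b]),np.hstack([c,d])]))
E
```

```text
(no output)
```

View pics/c1.png

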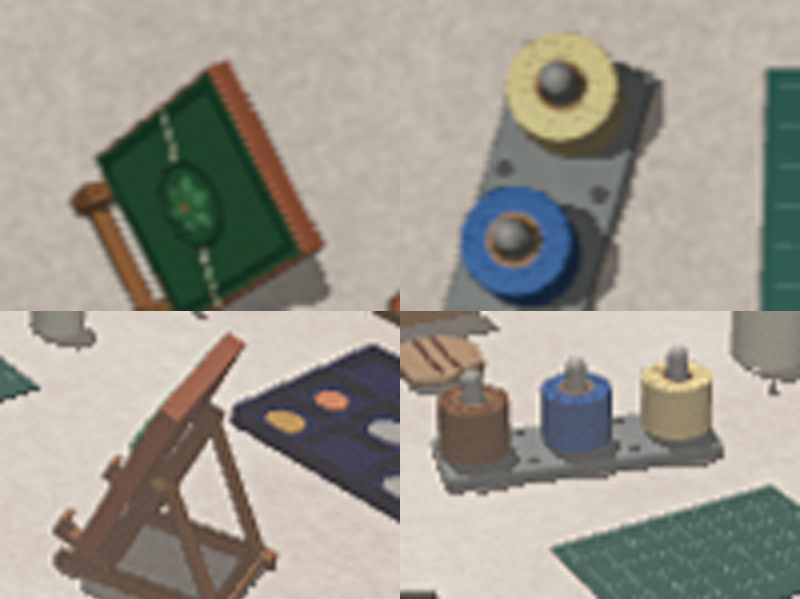

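```bash
cat > fit.py <<'E'
from h import *
from scipy.optimize import least_squares
np.set_printoptions(precision=2,suppress=True)
c,s=np.cos(.35),np.sin(.35)
def E(q): # easel pose -> fn(easel-frame pt)
    x,y,w=q[:3]; R=np.array([[np.cos(w),-np.sin(w),0],[np.sin(w),np.cos(w),0],[0,0,1]])
    return lambda p:R@np.array(p,float)+[x,y,0]
def T(p): # tile frame -> easel frame
    return np.array([16+c*p[0]+s*p[2],p[1],87-s*p[0]+c*p[2]])
E
python3 - <<'E'
from fit import *
g=lambda u,v:[110+v/4.444,345+u/4.444]
obs=[('top',g(222,62),(7,55,65)),('top',g(322,245),(7,-55,65)),('top',g(98,158),(-7,55,-65))]
f=lambda q:np.concatenate([np.array(proj(n,E(q)(T(p))))-rc for n,rc,p in obs])
sol=least_squares(f,[480,-270,-1.07]);q=sol.x;print('easel',q,'res',sol.fun)
for n in('top','side'):print(n,'seat pred',np.array(proj(n,E(q)((0,0,24)))),'tile',np.array(proj(n,E(q)(T((0,0,0))))))
print('seat tri',tri([265,383],[164,380]),'tile tri',tri([245,390],[156,389]),'pred',E(q)((0,0,24)),E(q)(T((0,0,0))))
# rolls: top face centre
print('cream',tri([185,309.3],[139.8,201.5]))
for nm,rc in dict(cream=[139.8,201.5],blue=[120+240/4.444,165+117/4.444]).items():print(nm,onz('top',rc,66))
print('spindle tip via tip_of stand',tri([205,286],[181,195]))
# mat corners by colour
for n in('top','side'):
    im=cv2.imread(f'pics/{n}0.png');h=cv2.cvtColor(im,cv2.COLOR_BGR2HSV)
    m=((h[...,0]>75)&(h[...,0]<95)&(h[...,1]>70)).astype(np.uint8);k,l,st,ce=cv2.connectedComponentsWithStats(m)
    i=1+np.argmax(st[1:,4]);cn=cv2.findContours((l==i).astype(np.uint8),0,1)[0][0];b=cv2.minAreaRect(cn)
    print(n,b); 
    ap=cv2.approxPolyDP(cv2.convexHull(cn),6,True)[:,0]
    for u,v in ap: print((u,v),onz(n,[v,u],3))
# overlay
ims={n:cv2.resize(cv2.imread(f'pics/{n}0.png')[a:a+100,b:b+133],None,fx=4,fy=4,interpolation=cv2.INTER_CUBIC) for n,a,b in(('top',100,330),('side',205,330))}
off=dict(top=(100,330),side=(205,330))
V=[(x,y,z) for x in(-7,7) for y in(-55,55) for z in(-65,65)]
for n in ims:
    for i,a in enumerate(V):
        for b in V[i+1:]:
            if sum(p!=w for p,w in zip(a,b))==1:
                pt=[tuple(int(4*(k-o)) for k,o in zip(proj(n,E(q)(T(w))),off[n]))[::-1] for w in(a,b)]
                cv2.line(ims[n],*pt,(255,0,255) if a[0]==b[0]==-7 else (0,255,255),1)
cv2.imwrite('pics/o1.png',np.vstack(list(ims.values()))[:600] if 0 else np.hstack(list(ims.values()))[:, :1064])
im=np.vstack(list(ims.values()));cv2.imwrite('pics/o1.png',cv2.resize(im,None,fx=.75,fy=.75))
E
```

```text
easel [ 556.91 -266.81   -1.14] res [-0.74  1.11  0.5   0.57  0.23 -1.85]
top seat pred [163.35 379.3 ] tile [155.21 390.29]
side seat pred [265.73 381.27] tile [247.81 389.55]
seat tri (array([ 556.74, -269.36,   27.44]), [2.607196598774973, 2.6071965987749164]) tile tri (array([ 562.73, -278.58,   93.56]), [2.956473122247394, 2.956473122247531]) pred [ 556.91 -266.81   24.  ] [ 563.53 -281.37   87.  ]
cream (array([615.19, 174.4 ,  68.  ]), [0.6959585975464863, 0.6959585975466347])
cream [615.07 175.01  66.  ]
blue [530.21 199.79  66.  ]
spindle tip via tip_of stand (array([529.1 , 198.26,   2.07]), [5.7706392763097325, 5.770639276309747])
top ((274.9976806640625, 175.6272430419922), (57.46322250366211, 79.75044250488281), 1.0416266918182373)
(np.int32(304), np.int32(137)) [633.68 -80.22   3.  ]
(np.int32(303), np.int32(216)) [429.22 -72.95   3.  ]
(np.int32(246), np.int32(214)) [436.76  71.2    3.  ]
(np.int32(248), np.int32(136)) [638.98  64.05   3.  ]
side ((352.75, 229.75), (12.020814895629883, 1.4142131805419922), 45.0)
(np.int32(357), np.int32(234)) [624.55 -83.14   3.  ]
(np.int32(348), np.int32(226)) [630.41 -30.62   3.  ]
```

View pics/o1.png

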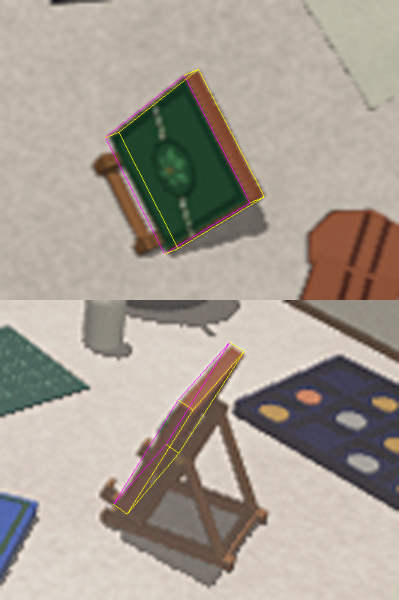

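```bash
cat >> fit.py <<'E'
from scipy.spatial.transform import Rotation as Ro
def rel(pos,Rt=None):
    st=r.read_state();R0=Ro.from_euler('xyz',st['orientation']).as_matrix()
    print('t',round(st['time'],2),'pos',st['ee_pos'],'ori',st['orientation'],'q',st['joint_pos'])
    out=[R0.T@(np.array(pos)-st['ee_pos'])/10]
    if Rt is not None: out.append(np.degrees(Ro.from_matrix(R0.T@Rt).as_rotvec()))
    return out
E
python3 - <<'E'
from fit import *
st=r.read_state();print(st['orientation'],st['joint_pos'])
R0=Ro.from_euler('xyz',st['orientation']).as_matrix();print('y ang',np.arctan2(R0[1,1],R0[0,1]), 'want',np.pi/2+np.arctan2(-24.8,84.9))
q=st['joint_pos'];g=lambda o:(Ro.from_euler('z',q[0])*Ro.from_euler('y',q[1]+q[2])*Ro.from_euler('z',q[3])*Ro.from_euler('y',q[4])*Ro.from_euler('z',q[5]+o)).as_matrix()
print(R0,'\n',g(np.pi/2),'\n',g(-np.pi/2))
for p in([615.3,174.5,214.6],[615.3,174.5,26]):print(rel(p))
E
```

```text
[ 3.14 -0.    2.84] [ 1.19  0.12  1.65  0.    1.37 -0.08]
y ang 1.2679782748005295 want 1.286595198795731
[[-0.95  0.3   0.  ]
 [ 0.3   0.95  0.  ]
 [ 0.    0.   -1.  ]] 
 [[-0.95  0.3   0.  ]
 [ 0.3   0.95  0.  ]
 [ 0.    0.   -1.  ]] 
 [[ 0.95 -0.3   0.  ]
 [-0.3  -0.95  0.  ]
 [-0.   -0.   -1.  ]]
t 1.2 pos [193.85 620.42 214.68] ori [ 3.14 -0.    2.84] q [ 1.19  0.12  1.65  0.    1.37 -0.08]
[array([-53.52, -30.  ,   0.01])]
t 1.2 pos [193.85 620.42 214.68] ori [ 3.14 -0.    2.84] q [ 1.19  0.12  1.65  0.    1.37 -0.08]
[array([-53.52, -30.  ,  18.87])]
```

Request:
apply_moves --plan '[-5.4, -3, 0, 0, 0, 0, 1, -10.7, -6, 0, 0, 0, 0, 1, -16, -9, 0, 0, 0, 0, 1, -21.4, -12, 0, 0, 0, 0, 1, -26.8, -15, 0, 0, 0, 0, 1, -32.1, -18, 0, 0, 0, 0, 1, -37.5, -21, 0, 0, 0, 0, 1, -42.8, -24, 0, 0, 0, -1, 1, -48.2, -27, 0, 0, 0, -1, 1, -51.5, -29, 0, 0, 0, -1, 1, -53.5, -30, 0, 0, 0, -1, 1, -53.5, -30, 0, 0, 0, -1, 1, -53.5, -30, 4, 0, 0, -1, 1, -53.5, -30, 6, 0, 0, -1, 1, -53.5, -30, 6, 0, 0, -1, 1]'

```text
time: 3.08
ee_pos: [612.9, 175.3, 152.2]
orientation: [-3.14, -0.004, 2.858]
wrist_force: [0.5, 0.0, -0.3]
finger_gap: 1.001
grip_force: 0.0
```

```bash
python3 - <<'E'
from fit import *
for p in([615.3,174.5,100],[615.3,174.5,26]):print(rel(p))
im=snap('top','t1.png');im2=snap('side','s1.png')
print(proj('top',[615,174.5,155]),proj('side',[615,174.5,155]))
k=dict(interpolation=cv2.INTER_CUBIC)
a=cv2.resize(im[90:210,140:290],(600,480),**k)[:,:400];b=cv2.resize(im2[110:230,240:340],(400,480),**k)
cv2.imwrite('pics/c2.png',np.hstack([a,b])[...,::-1])
E
```

```text
t 3.08 pos [612.92 175.33 152.23] ori [-3.14 -0.    2.86] q [ 0.19  0.14  1.73  0.    1.27 -1.09]
[array([-0.27, -0.  ,  5.22])]
t 3.08 pos [612.92 175.33 152.23] ori [-3.14 -0.    2.86] q [ 0.19  0.14  1.73  0.    1.27 -1.09]
[array([-0.31,  0.01, 12.62])]
[np.float64(130.21934034746278), np.float64(196.1103854705677)] [np.float64(161.57601625381687), np.float64(309.4526775277465)]
```

View pics/c2.png

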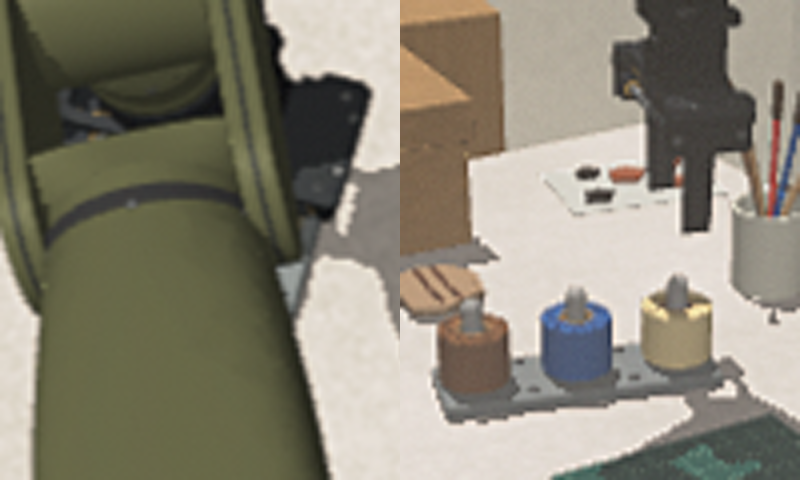

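The crop shows the open fingers (tips near side px 162,310) centred above the cream roll (side px 185,309). I'm going down.

Request:
apply_moves --plan '[0, 0, 3, 0, 0, 0, 1, 0, 0, 6, 0, 0, 0, 1, 0, 0, 9, 0, 0, 0, 1, 0, 0, 11, 0, 0, 0, 1, 0, 0, 12.6, 0, 0, 0, 1, 0, 0, 12.6, 0, 0, 0, 1]'

```text
time: 3.92
ee_pos: [614.5, 174.5, 27.8]
orientation: [-3.141, -0.002, 2.856]
wrist_force: [0.1, 0.7, -0.5]
finger_gap: 1.001
grip_force: 0.0
```

Request:
apply_moves --plan '[0, 0, 0, 0, 0, 0, 0.6, 0, 0, 0, 0, 0, 0, 0.6, 0, 0, 0, 0, 0, 0, 0.6, 0, 0, 0, 0, 0, 0, 0.6, 0, 0, 0, 0, 0, 0, 0.6, 0, 0, 0, 0, 0, 0, 0.6]' --grip_force 15

```text
time: 4.68
ee_pos: [615.5, 174.7, 29.3]
orientation: [3.141, 0.001, 2.856]
wrist_force: [-0.1, 0.2, 2.7]
finger_gap: 0.657
grip_force: 15.0
```

Request:
apply_moves --plan '[0, 0, -1, 0, 0, 0, 0.6, 0, 0, -3, 0, 0, 0, 0.6, 0, 0, -5, 0, 0, 0, 0.6, 0, 0, -7, 0, 0, 0, 0.6, 0, 0, -9, 0, 0, 0, 0.6, 0, 0, -10, 0, 0, 0, 0.6, 0, 0, -10, 0, 0, 0, 0.6]' --grip_force 25

```text
time: 5.55
ee_pos: [615.6, 174.7, 129.9]
orientation: [3.141, 0.002, 2.856]
wrist_force: [-0.2, 0.2, -1.8]
finger_gap: 0.654
grip_force: 25.0
```

```bash
python3 - <<'E'
from fit import *
print(rel([534.5,-4.5,129.3]));print(rel([534.5,-4.5,14.3]))
E
```

```text
t 5.55 pos [615.64 174.67 129.93] ori [3.14 0.   2.86] q [ 0.19  0.17  1.75  0.    1.22 -1.09]
[array([  2.74, -19.48,   0.04])]
t 5.55 pos [615.64 174.67 129.93] ori [3.14 0.   2.86] q [ 0.19  0.17  1.75  0.    1.22 -1.09]
[array([  2.76, -19.49,  11.54])]
```

Request:
apply_moves --plan '[0.5, -3, 0, 0, 0, 0, 0.6, 1, -7.5, 0, 0, 0, 0, 0.6, 1.6, -12, 0, 0, 0, 0, 0.6, 2.3, -16.5, 0, 0, 0, 0, 0.6, 2.8, -19.5, 0, 0, 0, 0, 0.6, 2.8, -19.5, 2, 0, 0, 0, 0.6, 2.8, -19.5, 5, 0, 0, 0, 0.6, 2.8, -19.5, 8, 0, 0, 0, 0.6, 2.8, -19.5, 10, 0, 0, 0, 0.6, 2.8, -19.5, 10.8, 0, 0, 0, 0.6, 2.8, -19.5, 11.1, 0, 0, 0, 0.6, 2.8, -19.5, 11.1, 0, 0, 0, 0.6, 2.8, -19.5, 11.2, 0, 0, 0, 0.6]'

```text
time: 7.18
ee_pos: [534.2, -4.7, 17.7]
orientation: [3.141, 0.002, 2.856]
wrist_force: [1.3, -0.3, -1.4]
finger_gap: 0.656
grip_force: 25.0
```

Request:
apply_moves --plan '[0, 0, 0.1, 0, 0, 0, 0.6, 0, 0, 0.2, 0, 0, 0, 0.6, 0, 0, 0.2, 0, 0, 0, 0.6]'

```text
time: 7.55
ee_pos: [533.2, -4.7, 14.6]
orientation: [-3.142, -0.0, 2.856]
wrist_force: [-0.1, 0.0, -1.2]
finger_gap: 0.658
grip_force: 25.0
```

Request:
apply_moves --plan '[0, 0, 0.1, 0, 0, 0, 0.6, 0, 0, 0.1, 0, 0, 0, 0.6]'

```text
time: 7.8
ee_pos: [533.4, -4.8, 14.3]
orientation: [-3.141, -0.0, 2.856]
wrist_force: [-3.7, -0.5, 4.4]
finger_gap: 0.661
grip_force: 25.0
```

Contact is made (+4.4 N), so I'll release and rise.

Request:
apply_moves --plan '[0, 0, 0, 0, 0, 0, 0.75, 0, 0, 0, 0, 0, 0, 0.95, 0, 0, 0, 0, 0, 0, 0.95, 0, 0, 0, 0, 0, 0, 0.95, 0, 0, -1, 0, 0, 0, 0.95, 0, 0, -3, 0, 0, 0, 0.95, 0, 0, -8, 0, 0, 0, 0.95, 0, 0, -14, 0, 0, 0, 0.95, 0, 0, -20, 0, 0, 0, 0.95, 0, 0, -22, 0, 0, 0, 0.95, 0, 0, -22, 0, 0, 0, 0.95]'

```text
time: 9.18
ee_pos: [534.1, -4.8, 235.6]
orientation: [3.141, 0.004, 2.856]
wrist_force: [-0.8, 0.2, -0.8]
finger_gap: 0.95
grip_force: 0.0
```

```bash
python3 - <<'E'
from fit import *
q=np.array([556.9,-267.3,-1.14]);F=E(q)
top=F(T((0,0,65)));w=q[2]
zt=-(F(T((0,0,1)))-F(T((0,0,0))));n=F(T((1,0,0)))-F(T((0,0,0)))
tcp=F(T((0,0,65-34)));pre=tcp-zt*90
print('top',top,'tcp',tcp,'pre',pre,'tool z',zt,'n',n)
# joints via fitted geometry: fit link lengths from orientation only; j2+j3 assumed ~1.9
st=r.read_state();j=st['joint_pos']
for sg in(1,-1):
    y=sg*n;x=np.cross(y,zt);Rt=np.column_stack([x,y,zt]);a=np.arctan2(tcp[1],tcp[0])
    for s23 in(1.7,1.9,2.1):
        f=lambda p:((Ro.from_euler('z',a)*Ro.from_euler('y',s23)*Ro.from_euler('z',p[0])*Ro.from_euler('y',p[1])*Ro.from_euler('z',p[2]+np.pi/2)).as_matrix()-Rt).ravel()
        for g in(-2.5,-1,0.5,2):
            s=least_squares(f,[0,1.2,g])
            if s.cost<1e-6:print(sg,s23,s.x);break
    print(sg,rel(pre,Rt))
im=snap('top','t2.png')
cv2.imwrite('pics/t2c.png',cv2.resize(im[90:300,160:440],(800,600),interpolation=cv2.INTER_CUBIC)[...,::-1])
E
```

```text
top [ 572.89 -302.09  148.06] tcp [ 568.02 -291.5   116.12] pre [ 580.91 -319.54  200.66] tool z [-0.14  0.31 -0.94] n [ 0.39 -0.85 -0.34]
1 1.7 [ 0.22  1.72 -5.62]
1 1.9 [ 0.21  1.52 -5.66]
1 2.1 [ 0.22  1.33 -5.7 ]
t 9.18 pos [534.1   -4.78 235.61] ori [3.14 0.   2.86] q [-0.11 -0.15  1.89 -0.    1.4  -1.39]
1 [array([-13.34, -28.89,   3.52]), array([  9.35,  24.31, 137.21])]
-1 1.7 [ 0.22  1.72 -2.47]
-1 1.9 [ 0.21  1.52 -2.52]
-1 2.1 [ 0.22  1.33 -2.56]
t 9.18 pos [534.1   -4.78 235.61] ori [3.14 0.   2.86] q [-0.11 -0.15  1.89 -0.    1.4  -1.39]
-1 [array([-13.34, -28.89,   3.52]), array([-19.23,   7.39, -40.57])]
```

View pics/t2c.png

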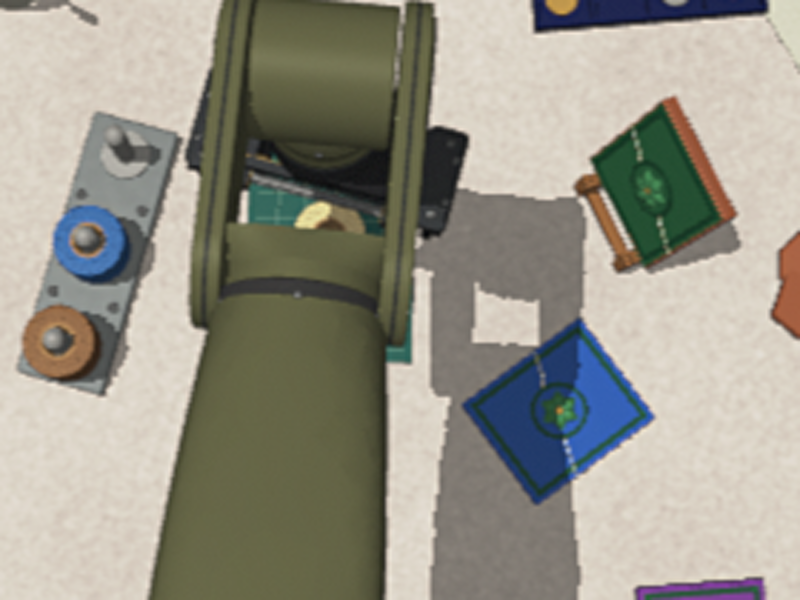

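Cream roll now sits on the mat at crop (330,215), spindle at crop (125,150) is empty, tile unchanged at crop (655,185). Next I'm moving to the tile.

Request:
apply_moves --plan '[-2, -4.5, 0, -3, 1, -6, 0.5, -4.5, -9.5, 0, -6, 2, -12.5, 0.5, -7, -14.5, 0, -9, 3.5, -19, 0.5, -9, -19.5, 0, -12, 5, -26, 0.5, -11, -24.5, 0, -15.5, 6, -33, 0.5, -13, -28, 0, -19.2, 7.4, -40.6, 0.5, -13.3, -28.9, 1, -19.2, 7.4, -40.6, 0.5, -13.3, -28.9, 3, -19.2, 7.4, -40.6, 0.5, -13.3, -28.9, 3.5, -19.2, 7.4, -40.6, 0.5, -13.3, -28.9, 3.5, -19.2, 7.4, -40.6, 0.5, -13.3, -28.9, 3.5, -19.2, 7.4, -40.6, 0.5]'

```text
time: 10.6
ee_pos: [579.9, -318.7, 199.9]
orientation: [2.792, -0.003, -2.709]
wrist_force: [0.3, -0.2, 0.2]
finger_gap: 0.498
grip_force: 0.0
```

```bash
cat >> fit.py <<'E'
def goal(d,q=(556.9,-267.3,-1.14),sg=-1,h=31,dn=0,dy=0):
    "d: mm above grasp along tile plane; dn: along +n; h: tcp height in tile frame"
    F=E(np.array(q));o=F(T((0,0,0)));ax=[F(T(e))-o for e in np.eye(3)]
    y=sg*ax[0];z=-ax[2];return o+ax[2]*(h+d)+ax[0]*dn+ax[1]*dy,np.column_stack([np.cross(y,z),y,z])
E
python3 - <<'E'
from fit import *
for d in(90,0):print(*rel(*goal(d)))
a=snap('top','t3.png');b=snap('side','s3.png')
k=dict(interpolation=cv2.INTER_CUBIC)
cv2.imwrite('pics/c3.png',np.hstack([cv2.resize(a[90:200,340:440],(400,440),**k),cv2.resize(b[180:290,345:445],(400,440),**k)])[...,::-1])
E
```

```text
t 10.6 pos [ 579.92 -318.67  199.86] ori [ 2.79 -0.   -2.71] q [-0.65  0.35  1.44  0.16  1.66 -2.67]
[-0.05 -0.09 -0.12] [ 0.   -0.17  0.04]
t 10.6 pos [ 579.92 -318.67  199.86] ori [ 2.79 -0.   -2.71] q [-0.65  0.35  1.44  0.16  1.66 -2.67]
[-0.08 -0.09  8.88] [ 0.   -0.17  0.04]
```

View pics/c3.png

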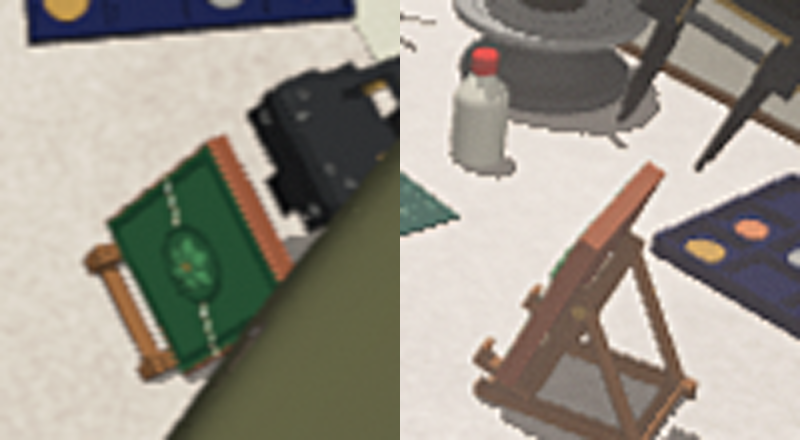

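```bash
python3 - <<'E'
from fit import *
st=r.read_state();R=Ro.from_euler('xyz',st['orientation']).as_matrix();t=st['ee_pos']
g=lambda n,X:[(np.array(proj(n,X))[::-1]-np.array([345,180])).tolist()[i]*4+(400 if i==0 else 0) for i in(0,1)]
for nm,X in dict(tcp=t,f1=t+R[:,1]*23.7,f2=t-R[:,1]*23.7,up=t-R[:,2]*50).items():print(nm,np.array(g('side',X)))
F=E((556.9,-267.3,-1.14))
for p in((0,0,65),(-7,55,65),(7,-55,65),(-7,-55,65),(7,55,65),(7,-55,-65),(-7,-55,-65)):print(p,np.array(g('side',F(T(p)))))
E
```

```text
tcp [663.83 135.08]
f1 [629.53 113.09]
f2 [698.64 157.4 ]
up [703.68  71.83]
(0, 0, 65) [623.81 200.17]
(-7, 55, 65) [646.95 156.76]
(7, -55, 65) [598.74 247.22]
(-7, -55, 65) [578.57 233.6 ]
(7, 55, 65) [665.91 169.06]
(7, -55, -65) [510.5  386.54]
(-7, -55, -65) [492.22 373.39]
```

Request:
apply_moves --plan '[0, -0.1, 2, 0, 0, 0, 0.5, -0.1, -0.1, 4, 0, 0, 0, 0.5, -0.1, -0.1, 6, 0, 0, 0, 0.5, -0.1, -0.1, 7.5, 0, 0, 0, 0.5, -0.1, -0.1, 8.4, 0, 0, 0, 0.5, -0.1, -0.1, 8.4, 0, 0, 0, 0.5, -0.1, -0.1, 8.4, 0, 0, 0, 0.5]'

```text
time: 11.58
ee_pos: [569.0, -294.2, 120.3]
orientation: [2.791, -0.003, -2.71]
wrist_force: [0.4, -0.4, 0.3]
finger_gap: 0.5
grip_force: 0.0
```

```bash
python3 - <<'E'
from fit import *
print(*rel(*goal(0)))
a=snap('top','t4.png');b=snap('side','s4.png')
k=dict(interpolation=cv2.INTER_CUBIC)
cv2.imwrite('pics/c4.png',np.hstack([cv2.resize(a[110:180,345:425],(400,350),**k),cv2.resize(b[200:270,365:445],(400,350),**k)])[...,::-1])
E
```

```text
t 11.57 pos [ 569.03 -294.16  120.25] ori [ 2.79 -0.   -2.71] q [-0.64  0.36  1.56  0.16  1.53 -2.67]
[-0.02  0.13  0.49] [ 0.01 -0.15 -0.03]
```

View pics/c4.png

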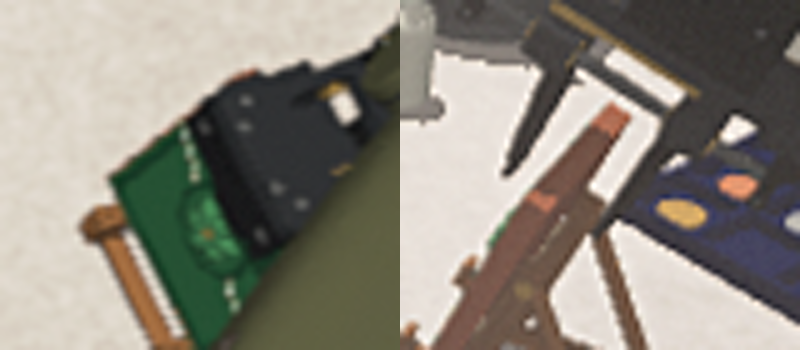

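Side crop: fingers straddle the tile top (front tip crop 505,175, back tip 605,230) with a gap on both sides. I'm closing gently.

Request:
apply_moves --plan '[0, 0.1, 0.3, 0, 0, 0, 0.5, 0, 0.1, 0.3, 0, 0, 0, 0.35, 0, 0.1, 0.3, 0, 0, 0, 0.25, 0, 0.1, 0.3, 0, 0, 0, 0.2, 0, 0.1, 0.3, 0, 0, 0, 0.17, 0, 0.1, 0.3, 0, 0, 0, 0.15, 0, 0.1, 0.3, 0, 0, 0, 0.12, 0, 0.1, 0.3, 0, 0, 0, 0.1, 0, 0.1, 0.3, 0, 0, 0, 0.1]' --grip_force 8

```text
time: 12.8
ee_pos: [567.8, -292.0, 116.9]
orientation: [2.79, -0.003, -2.71]
wrist_force: [0.9, -1.0, 0.5]
finger_gap: 0.147
grip_force: 8.0
```

Request:
apply_moves --plan '[0, 0, 0, 0, 0, 0, 0.1, 0, 0, 0, 0, 0, 0, 0.1, 0, 0, -0.7, 0, 0, 0, 0.1, 0, 0, -1.7, 0, 0, 0, 0.1, 0, 0.2, -3, 0, 0, 0, 0.1, 0, 2, -4, 0, 0, 0, 0.1, 0, 4.5, -5, 0, 0, 0, 0.1, 0, 7.5, -5.5, 0, 0, 0, 0.1, 0, 9.5, -6, 0, 0, 0, 0.1, 0, 10, -6, 0, 0, 0, 0.1, 0, 10, -6, 0, 0, 0, 0.1]' --grip_force 40

```text
time: 14.18
ee_pos: [537.3, -225.2, 207.7]
orientation: [2.791, -0.003, -2.71]
wrist_force: [0.6, -0.4, -2.9]
finger_gap: 0.144
grip_force: 40.0
```

Request:
apply_moves --plan '[0, 0, 0, 0, 0, 5, 0.1, 0, 0, 0, 0, 0, 13, 0.1, 0, 0, 0, 0, 0, 21, 0.1, 0, 0, 0, 0, 0, 30, 0.1, 0, 0, 0, 0, 0, 39, 0.1, 0, 0, 0, 0, 0, 48, 0.1, 0, 0, 0, 0, 0, 57, 0.1, 0, 0, 0, 0, 0, 66, 0.1, 0, 0, 0, 0, 0, 75, 0.1, 0, 0, 0, 0, 0, 84, 0.1, 0, 0, 0, 0, 0, 90, 0.1]'

```text
time: 15.55
ee_pos: [537.2, -225.9, 206.5]
orientation: [-3.135, -0.353, 1.996]
wrist_force: [-0.2, -0.3, -2.8]
finger_gap: 0.149
grip_force: 40.0
```

Request:
apply_moves --plan '[0, 0, 0, 0, 0, 9, 0.1, 0, 0, 0, 0, 0, 18, 0.1, 0, 0, 0, 0, 0, 27, 0.1, 0, 0, 0, 0, 0, 36, 0.1, 0, 0, 0, 0, 0, 45, 0.1, 0, 0, 0, 0, 0, 54, 0.1, 0, 0, 0, 0, 0, 63, 0.1, 0, 0, 0, 0, 0, 72, 0.1, 0, 0, 0, 0, 0, 80, 0.1, 0, 0, 0, 0, 0, 86, 0.1, 0, 0, 0, 0, 0, 90, 0.1, 0, 0, 0, 0, 0, 90, 0.1, 0, 0, 0, 0, 0, 90, 0.1]'

```text
time: 17.18
ee_pos: [537.3, -225.6, 207.1]
orientation: [-2.789, 0.004, 0.432]
wrist_force: [-0.8, -0.5, -3.9]
finger_gap: 0.146
grip_force: 40.0
```

```bash
python3 - <<'E'
from fit import *
for d,n in((60,-100),(60,-3),(0,-3)):print(*rel(*goal(d,sg=1,dn=n)))
a=snap('top','t5.png');b=snap('side','s5.png')
k=dict(interpolation=cv2.INTER_CUBIC)
cv2.imwrite('pics/c5.png',np.hstack([cv2.resize(a[90:200,330:430],(400,440),**k),cv2.resize(b[180:290,345:445],(400,440),**k)])[...,::-1])
E
```

```text
t 17.18 pos [ 537.28 -225.6   207.11] ori [-2.79  0.    0.43] q [-0.58  0.16  1.65  0.18  1.63  0.54]
[ 0.04 -0.05  0.05] [-0.13  0.22 -0.01]
t 17.18 pos [ 537.28 -225.6   207.11] ori [-2.79  0.    0.43] q [-0.58  0.16  1.65  0.18  1.63  0.54]
[0.04 9.65 0.03] [-0.13  0.22 -0.01]
t 17.18 pos [ 537.28 -225.6   207.11] ori [-2.79  0.    0.43] q [-0.58  0.16  1.65  0.18  1.63  0.54]
[0.07 9.66 6.03] [-0.13  0.22 -0.01]
```

View pics/c5.png

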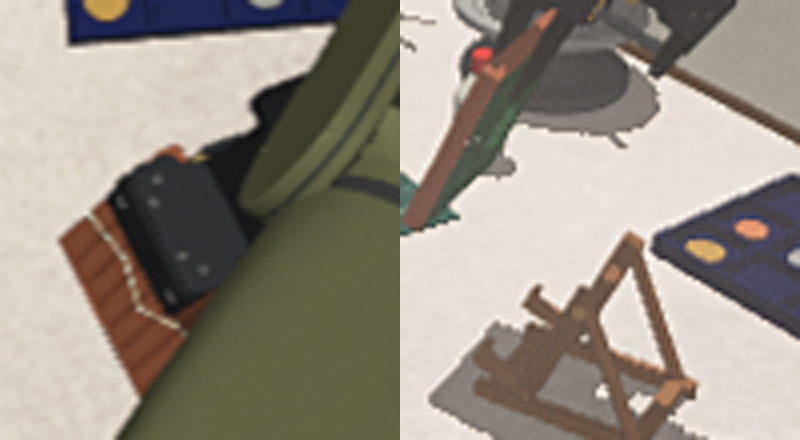

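The crop shows the clay side now facing out (top crop 130,260) and the glaze towards the uprights (side crop 500,120); the easel is empty and in place. I'm bringing the tile back.

Request:
apply_moves --plan '[0, 1.5, 0, 0, 0, 0, 0.1, 0, 4, 0, 0, 0, 0, 0.1, 0, 6.5, 0, 0, 0, 0, 0.1, 0, 8.5, 0, 0, 0, 0, 0.1, 0, 9.5, 0, 0, 0, 0, 0.1, 0, 9.5, 0, 0, 0, 0, 0.1, 0, 9.5, 1.5, 0, 0, 0, 0.1, 0, 9.5, 3.5, 0, 0, 0, 0.1, 0, 9.5, 4.8, 0, 0, 0, 0.1, 0, 9.5, 5.3, 0, 0, 0, 0.1, 0, 9.5, 5.5, 0, 0, 0, 0.1, 0, 9.5, 5.5, 0, 0, 0, 0.1, 0, 9.5, 5.5, 0, 0, 0, 0.1]'

```text
time: 18.9
ee_pos: [566.9, -289.6, 124.1]
orientation: [-2.791, 0.003, 0.431]
wrist_force: [0.2, -0.1, -3.2]
finger_gap: 0.146
grip_force: 40.0
```

```bash
python3 - <<'E'
from fit import *
print(*rel([567.8,-292,116.9],goal(0,sg=1)[1]))
E
```

```text
t 18.9 pos [ 566.87 -289.63  124.12] ori [-2.79  0.    0.43] q [-0.63  0.35  1.57  0.17  1.53  0.48]
[-0.01  0.49  0.59] [-0.02  0.16 -0.03]
```

Request:
apply_moves --plan '[0, 0.2, 0.2, 0, 0, 0, 0.1, 0, 0.3, 0.4, 0, 0, 0, 0.1, 0, 0.3, 0.5, 0, 0, 0, 0.1, 0, 0.3, 0.5, 0, 0, 0, 0.1, 0, 0.3, 0.5, 0, 0, 0, 0.1]'

```text
time: 19.52
ee_pos: [567.0, -290.6, 118.0]
orientation: [-2.791, 0.003, 0.431]
wrist_force: [0.2, -0.8, -1.7]
finger_gap: 0.142
grip_force: 40.0
```

Request:
apply_moves --plan '[0, 0, 0.1, 0, 0, 0, 0.1, 0, 0.1, 0.1, 0, 0, 0, 0.1, 0, 0.1, 0.1, 0, 0, 0, 0.1]'

```text
time: 19.9
ee_pos: [567.2, -290.8, 117.8]
orientation: [-2.79, 0.003, 0.432]
wrist_force: [-2.3, -3.0, 6.4]
finger_gap: 0.146
grip_force: 40.0
```

Request:
apply_moves --plan '[0, 0.1, 0, 0, 0, 0, 0.1, 0, 0.2, 0, 0, 0, 0, 0.1, 0, 0.2, 0, 0, 0, 0, 0.1, 0, 0.2, 0, 0, 0, 0, 0.1]'

```text
time: 20.4
ee_pos: [567.7, -291.6, 117.4]
orientation: [-2.787, 0.003, 0.432]
wrist_force: [-2.5, 0.1, 6.8]
finger_gap: 0.142
grip_force: 40.0
```

Request:
apply_moves --plan '[0, 0.1, 0, 0, 0, 0, 0.1, 0, 0.1, 0, 0, 0, 0, 0.1, 0, 0.1, 0, 0, 0, 0, 0.1]' --grip_force 20

```text
time: 20.78
ee_pos: [567.8, -292.2, 117.2]
orientation: [-2.786, 0.003, 0.432]
wrist_force: [-3.9, 0.8, 8.2]
finger_gap: 0.147
grip_force: 20.1
```

```bash
python3 - <<'E'
from fit import *
print(*rel([567.8,-292,116.9],goal(0,sg=1)[1]),r.read_state()['wrist_force'])
E
```

```text
t 20.77 pos [ 567.85 -292.18  117.2 ] ori [-2.79  0.    0.43] q [-0.64  0.36  1.57  0.17  1.53  0.47]
[ 0.   -0.01  0.03] [-0.32  0.21  0.02] [-3.92  0.85  8.19]
```

Seated at the original pose. I'll release and retreat along the tile plane.

Request:
apply_moves --plan '[0, 0, 0, 0, 0, 0, 0.16, 0, 0, 0, 0, 0, 0, 0.18, 0, 0, 0, 0, 0, 0, 0.25, 0, 0, 0, 0, 0, 0, 0.4, 0, 0, 0, 0, 0, 0, 0.5, 0, 0, 0, 0, 0, 0, 0.5, 0, 0, -1, 0, 0, 0, 0.5, 0, 0, -3, 0, 0, 0, 0.5, 0, 0, -6, 0, 0, 0, 0.5, 0, 0, -10, 0, 0, 0, 0.5, 0, 0, -14, 0, 0, 0, 0.5, 0, 0, -18, 0, 0, 0, 0.5, 0, 0, -18, 0, 0, 0, 0.5]'

```text
time: 22.4
ee_pos: [596.4, -351.5, 290.7]
orientation: [-2.799, -0.001, 0.431]
wrist_force: [0.2, 0.1, -0.4]
finger_gap: 0.496
grip_force: 0.0
```

Request:
apply_moves --plan '[-5, 0, 0, 0, 0, 0, 0.5, -10, 0, -4, 0, 0, 0, 0.5, -15, 0, -8, 0, 0, 0, 0.5, -20, 0, -10, 0, 0, 0, 0.5, -25, 0, -10, 0, 0, 0, 0.5, -25, 0, -10, 0, 0, 0, 0.5]'

```text
time: 23.15
ee_pos: [379.7, -486.3, 379.2]
orientation: [-2.79, 0.004, 0.427]
wrist_force: [1.3, 0.1, -0.4]
finger_gap: 0.503
grip_force: 0.0
```

```bash
python3 - <<'E'
from fit import *
print(r.read_state()['ee_pos'])
a=snap('top','t6.png');b=snap('side','s6.png')
k=dict(interpolation=cv2.INTER_CUBIC)
cv2.imwrite('pics/c6.png',np.vstack([cv2.resize(a[100:200,160:440],(800,286),**k),cv2.resize(b[170:280,240:460],(800,314)if 0 else (620,310),**k)if 0 else cv2.copyMakeBorder(cv2.resize(b[170:285,240:465],(600,307),**k),0,0,0,200,0)])[...,::-1])
E
```

```text
[ 379.74 -486.33  379.16]
```

View pics/c6.png

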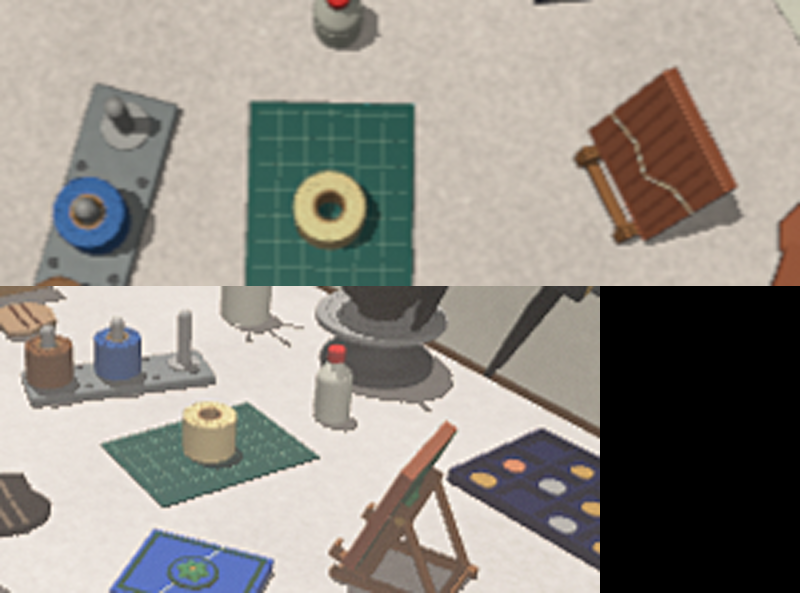

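The roll lies flat on the middle of the mat (top crop 330,208). The tile leans on its uprights with the clay back out (top crop 665,160), green visible behind it (side crop 430,475), and nothing else has moved.

```bash
python3 -c "
from plant import r
print(r.job_done())"
```

```text
the job is handed in; nothing more can be done
None
```

The cream roll lies flat in the middle of the mat, the tile stands turned on its easel with the clay back out and the glaze against the uprights, and I handed the job in at about 23 s of the 59 s allowed.

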